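# Stand the knocked-over picture signs back up

### The arm

A 6-joint arm with a two-finger parallel gripper is mounted at the origin on the work surface. World frame = base frame: x ahead of the robot, y to its left, z up, the work surface at z = 0. Lengths are in m, angles in rad, forces in N, time in s.
With the tool pointing down it reaches from about 0.4 to 0.925 m from the base axis. Payload 12.5 kg.
Tool frame: the origin (TCP) lies midway between the tips of the shut fingers; the grasp point (between the pads) lies 19 mm behind it; z points along the fingers, y is the line along which they close (so a half turn about z gives the same grasp; the last joint's range is limited). The gripper opens to 95 mm and grips with 3 to 60 N. Pads are 20 mm wide; open, the fingers measure 119 mm over their backs; the gripper's body (75 mm by 180 mm) begins 59 mm behind the grasp point.
Start: joints at [-1.398, 0.491, 1.559, -0, 1.092, -0.106], TCP at [0.172, -0.601, 0.215] pointing down, gripper open.
Joint ranges: [-3.1, 3.1], [-0.84, 2.19], [0.05, 2.79], [-1.13, 4.28], [0.06, 2.93], [-2.69, 2.69]. Speed limits (rad/s): [2.22, 2.22, 2.79, 3.14, 3.14, 3.14].

### API

Orientations are given as a rotation vector (axis times angle).
In Python, from station import env gives the robot as it stands. Calls block until the motion is done:
- env.movep(position, orientation): joint-space move of the TCP to a pose.
- env.line_to(position, rotation=None, velocity=0.15): straight line of the TCP; rotation=None keeps the orientation; velocity is the mean speed in m/s.
- env.move_j(angles): joint-space move.
- env.open() and env.close(grip_force=None): open the fingers fully, or close them until they stop; grip_force is the grip in N (None keeps the last).
- env.hold(seconds).
- env.solve_ik(position, orientation): joint angles nearest the present ones, or None.
- env.state(): the state.
- env.snapshot(name): name is "scene" or "top"; returns the picture (384x512x3 uint8, red, green, blue); there is no depth.
- env.camera_params(name): a dict with "camera_matrix" (3x3 intrinsics, pixels), "k1" (the pictures are not rectified: a ray, as slopes to the right and down, at radius r is drawn at 1 + k1 r^2 times it, then the intrinsics apply), "pose" (4x4, takes a point from camera to world coordinates). Camera axes: x right, y down, z forward; pixel columns grow to the right and rows downward; lengths in m; the calibration is good to about 2 mm. A picture is of the moment at which its call begins. camera_params takes no time and is no camera call.
A pose or a line that the arm cannot do raises env.MotionError and nothing moves.
- env.hand_in(): hands the job in; it is judged then, once.
The state is a dict: "clock": time; "qpos": joint angles; "joint_vel": joint speeds; "joint_efforts": joint torques, N m; "eef_pos": TCP position; "orientation": TCP orientation; "ft_force": force on the tool from outside, world axes, zero at the start; "torque": the same for the moment, N m; "width": finger opening in m; "grip_force": force on a finger pad.
Only numpy, scipy, OpenCV 4.12 (cv2) and the standard library are available. Lean on these libraries where they do the work, as an engineer would, in place of code of your own. Each camera call takes 0.05 s, during which the arm holds its last target. There are 200 camera calls.

### The job

On the treat-decorating table the red and the green picture signs have been knocked flat on their backs. With closed fingertips push against the raised foot of each one, from the side where the picture lies, until it tips over onto its foot and the sign stands upright again, about where it lay: only push, never grip, lift or carry a sign. Leave the blue sign and the three sprinkle jars standing where they are.

Things in the scene. Friction and masses are not known exactly. Their poses are not given: they have to be found in the camera images.
- red_sign: red L-shaped sign, starts flat on its back: plate 95 mm wide, 115 long, 4 thick, card side up; at its lower end the foot, 95 wide, 80 deep, 6 thick, stands up like a wall. Origin: middle of the outer corner edge (heel) of plate and foot, on the table. Lying: z up the foot, x along the plate to its free end (foot at x 0 to 6 mm), y along the heel. Standing upright: x points up.
- red_foot (a point): middle of the red sign's foot at its edge, 80 mm from the heel: the top edge of the raised foot while the sign lies. Pushing the upper half of the foot with a few newtons towards the sign's own -x, from above the plate, turns it about the heel; past some 20 degrees it goes over by itself, the foot flat on the table. The sign weighs 0.3 to 0.6 kg, most of it in the foot.
- green_sign: green L-shaped sign, starts flat on its back: plate 95 mm wide, 115 long, 4 thick, card side up; at its lower end the foot, 95 wide, 80 deep, 6 thick, stands up like a wall. Origin: middle of the outer corner edge (heel) of plate and foot, on the table. Lying: z up the foot, x along the plate to its free end (foot at x 0 to 6 mm), y along the heel. Standing upright: x points up.
- green_foot (a point): middle of the green sign's foot at its edge, 80 mm from the heel: the top edge of the raised foot while the sign lies. Pushing the upper half of the foot with a few newtons towards the sign's own -x, from above the plate, turns it about the heel; past some 20 degrees it goes over by itself, the foot flat on the table. The sign weighs 0.3 to 0.6 kg, most of it in the foot.
- blue_sign: bystander: a like sign in blue that already stands upright, 115 mm tall, between or beside the other two; origin at the middle of its heel edge on the table, z up along the plate, foot reaching 80 mm along own -x, 95 mm wide along own y; must stay as it is
- red_jar: bystander: closed glass sprinkle jar with a red label and red cap, 48 mm across, 100 mm tall, origin at the centre of its underside; must stay standing where it is
- green_jar: bystander: closed glass sprinkle jar with a green label and white cap, 48 mm across, 100 mm tall, origin at the centre of its underside; must stay standing where it is
- blue_jar: bystander: closed glass sprinkle jar with a blue label and white cap, 48 mm across, 100 mm tall, origin at the centre of its underside; must stay standing where it is
Mind the look-alikes: they are no part of the job. Of the things shaped like the red_sign, the red one is meant.

How it is judged:
At the end, for the whole second after the job is handed in: The red and the green sign each stand upright on the foot (plate within 0.1 rad of vertical, heel edge on the table), at rest, with the heel within 80 mm of where it started; the blue sign and the three jars stand within 30 mm of where they were (angle between each of red_sign, green_sign's own x axis and vertical below 0.1 rad and height (world z) of each of red_sign, green_sign below 0.012 m and distance of each of red_sign, green_sign from where it was at the start of the episode below 0.08 m and linear speed of each of red_sign, green_sign below 0.02 m/s and not (distance of blue_sign from where it was at the start of the episode above 0.03 m or angle between blue_sign's own z axis and vertical above 0.3 rad) and not (distance of red_jar from where it was at the start of the episode above 0.03 m or angle between red_jar's own z axis and vertical above 0.3 rad) and not (distance of green_jar from where it was at the start of the episode above 0.03 m or angle between green_jar's own z axis and vertical above 0.3 rad) and not (distance of blue_jar from where it was at the start of the episode above 0.03 m or angle between blue_jar's own z axis and vertical above 0.3 rad)); the robot touches nothing.
It fails at once if a fallen sign is lifted (heel more than 30 mm above the table) (height (world z) of any of red_sign, green_sign above 0.03 m).
It fails at once if a fallen sign is carried or shoved more than 120 mm away (distance of any of red_sign, green_sign from where it was at the start of the episode above 0.12 m).
It fails at once if the blue sign is moved more than 30 mm or tipped (distance of blue_sign from where it was at the start of the episode above 0.03 m or angle between blue_sign's own z axis and vertical above 0.3 rad).
It fails at once if a jar is moved more than 30 mm or tipped ((distance of red_jar from where it was at the start of the episode above 0.03 m or angle between red_jar's own z axis and vertical above 0.3 rad) or (distance of green_jar from where it was at the start of the episode above 0.03 m or angle between green_jar's own z axis and vertical above 0.3 rad) or (distance of blue_jar from where it was at the start of the episode above 0.03 m or angle between blue_jar's own z axis and vertical above 0.3 rad)).
It also fails if it takes over 54 s, if anything falls off the work surface, if the arm or the gripper's body presses on something with over 40 N, if the wrist force passes 120 N, or if a joint passes its speed limit or range.

## Working session

There is one attempt and no reset: what is moved stays moved. The work goes in short steps, each a Python script; the robot and the scene stay as the last script left them, time stands still between calls to the robot, and variables do not carry over. Pictures are saved under pics/ and viewed, at most 10 in all, crops included, and the job is handed in when it is done.

```bash
mkdir -p pics; python3 - <<'E'
from station import env
import cv2
for n in("top","scene"):
    im=env.snapshot(n)[:,:,::-1]; cv2.imwrite(f"pics/{n}0.png",cv2.resize(im,(800,600),interpolation=cv2.INTER_CUBIC))
    p=env.camera_params(n); print(n,p)
print(env.state()['clock'])
E
```

```text
top {'camera_matrix': array([[426.04166271,   0.        , 252.13716323],
       [  0.        , 426.04166271, 195.1353135 ],
       [  0.        ,   0.        ,   1.        ]]), 'k1': 0.02525713364688088, 'pose': array([[-0.02369532, -0.98879997,  0.14735384,  0.48651483],
       [-0.99904783,  0.02882181,  0.03275278, -0.00838637],
       [-0.03663295, -0.14643745, -0.9885414 ,  0.98517607],
       [ 0.        ,  0.        ,  0.        ,  1.        ]])}
scene {'camera_matrix': array([[467.25215686,   0.        , 256.36161897],
       [  0.        , 467.25215686, 187.42215218],
       [  0.        ,   0.        ,   1.        ]]), 'k1': 0.035197191371825365, 'pose': array([[-0.70228338,  0.43174862, -0.56603109,  1.20770344],
       [ 0.71186463,  0.41825728, -0.56418932,  0.60451834],
       [-0.00684134, -0.79915829, -0.6010817 ,  0.70611746],
       [ 0.        ,  0.        ,  0.        ,  1.        ]])}
0.1
```

View pics/top0.png

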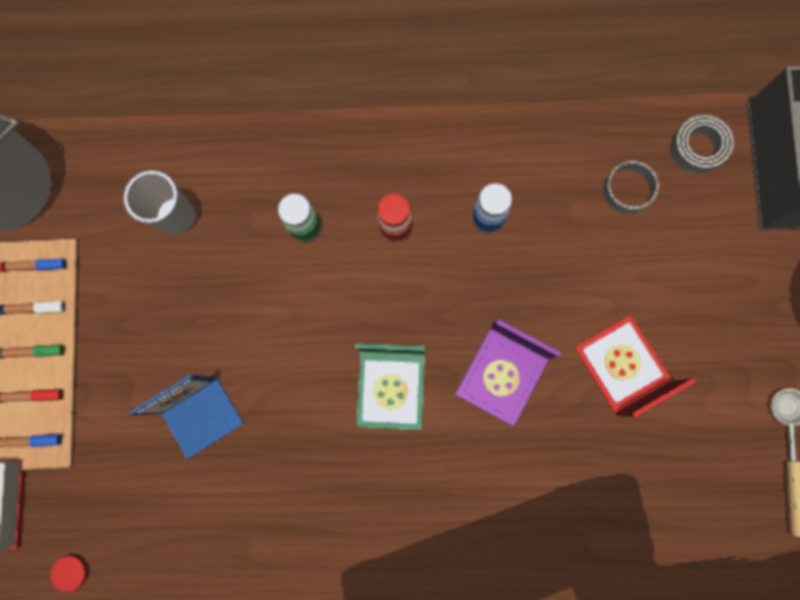

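View pics/scene0.png

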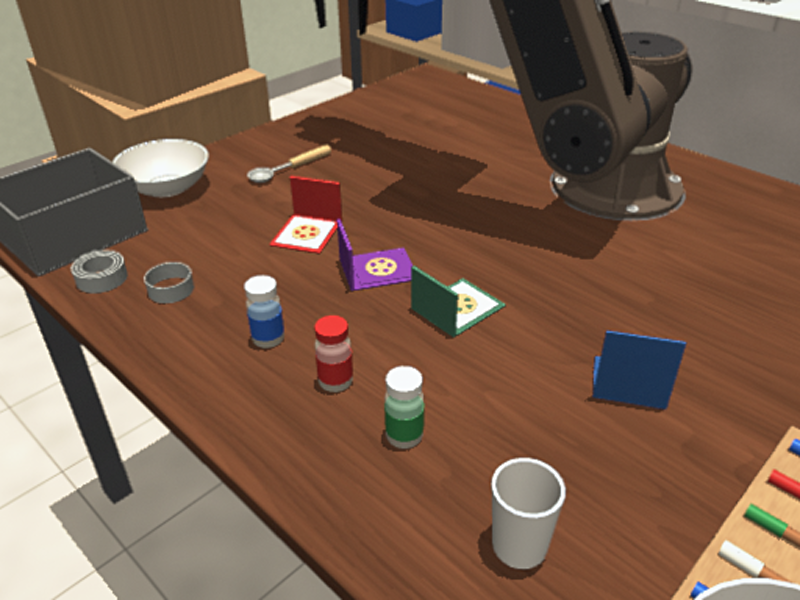

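The top view shows the green sign (foot at about (390,348), plate extending down), the red sign (foot at about (660,397), plate extending up-left), and a purple look-alike between them. The blue sign is at (200,410), and the jars are at (298,215), (395,215) and (492,205).

```bash
cat > h.py <<'E'
from station import env
import numpy as np, cv2
def px2w(name,uv,z):
    p=env.camera_params(name); K=p['camera_matrix']; T=p['pose']
    d=(np.atleast_2d(uv)-K[:2,2])/K[0,0]; s=d.copy()
    for _ in range(20): s=d/(1+p['k1']*(s**2).sum(1,keepdims=True))
    r=np.c_[s,np.ones(len(s))]@T[:3,:3].T
    return T[:3,3]+r*((np.broadcast_to(z,len(s))-T[2,3])/r[:,2])[:,None]
def w2px(name,P):
    p=env.camera_params(name); K=p['camera_matrix']; T=p['pose']
    c=(np.atleast_2d(P)-T[:3,3])@T[:3,:3]; s=c[:,:2]/c[:,2:]
    s=s*(1+p['k1']*(s**2).sum(1,keepdims=True)); return s*K[0,0]+K[:2,2]
def sign(heel,xdir):
    x=np.array([*xdir,0])/np.linalg.norm(xdir); return np.array([*heel,0]),x,np.array([-x[1],x[0],0])
E
python3 - <<'E'
from station import env
import cv2,numpy as np
im=env.snapshot("top")[:,:,::-1]
a=im[205:285,215:295];b=im[195:275,365:445]
f=lambda c:cv2.resize(c,(400,400),interpolation=cv2.INTER_CUBIC)
cv2.imwrite("pics/c1.png",np.hstack([f(a),f(b)]))
E
```

```text
(no output)
```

View pics/c1.png

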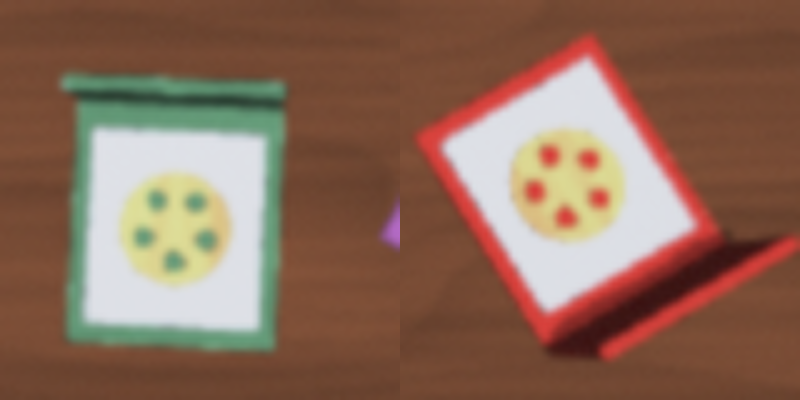

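The crop (5x) shows the green free-end corners at (67,342) and (274,350), with its foot top edge running from (62,78) to (285,88). In the red half, the free corners are (190,36) and (17,137), the plate/foot junction corners are (322,232) and (147,343), and the foot top edge runs from (397,238) to (205,355).

```bash
python3 - <<'E'
from h import *
np.set_printoptions(precision=4,suppress=True)
def full(c,o): return np.array(c,float)/5+np.array(o)-0.4
for n,o,free,top in(("green",(215,205),[(67,342),(274,350)],[(62,82),(285,90)]),("red",(365,195),[(17,137),(190,36)],[(203,351),(397,240)])):
    F=px2w("top",full(free,o),.004); Tp=px2w("top",full(top,o),.08)
    print(n,F,Tp,"widths",np.linalg.norm(F[0]-F[1]),np.linalg.norm(Tp[0]-Tp[1]),"len",np.linalg.norm((F.mean(0)-Tp.mean(0))[:2]))
    e=F[0]-F[1];e2=Tp[0]-Tp[1]
    print(np.degrees([np.arctan2(*(v[1],v[0])) for v in(e,e2,(F-Tp).mean(0))]))
s=np.array([[499,200],[395,200],[295,205]])/1.5625
print(px2w("top",np.array([[495,200],[394,208],[294,210],[508,337+10]])/1.5625,[.1,.1,.1,.08]))
print("red handle/blue", px2w("top",np.array([[527,338],[485,393],[187,381]])/1.5625,[.08,.004,.115]))
E
```

```text
green [[ 0.4557  0.0832  0.004 ]
 [ 0.45   -0.0106  0.004 ]] [[ 0.5672  0.0766  0.08  ]
 [ 0.5613 -0.0184  0.08  ]] widths 0.09398310447781846 0.0951461432130441 len 0.11163398465583645
[ 86.5393  86.4069 176.318 ]
red [[ 0.5631 -0.2388  0.004 ]
 [ 0.6073 -0.3198  0.004 ]] [[ 0.4669 -0.2909  0.08  ]
 [ 0.5106 -0.3732  0.08  ]] widths 0.09227220232617443 0.09314675258591301 len 0.10997099552323925
[118.6162 117.9524  28.6922]
[[ 0.7594 -0.1207  0.1   ]
 [ 0.753   0.0177  0.1   ]
 [ 0.7549  0.1558  0.1   ]
 [ 0.5594 -0.1314  0.08  ]]
red handle/blue [[ 0.5709 -0.1575  0.08  ]
 [ 0.4995 -0.1052  0.004 ]
 [ 0.5233  0.2944  0.115 ]]
```

```bash
cat >> h.py <<'E'
from scipy.spatial.transform import Rotation as R
def tip(top,ang,end=-0.038,z=0.062):
    a=np.radians(ang); x=np.array([np.cos(a),np.sin(a),0]); y=np.array([-x[1],x[0],0])
    heel=np.array([*top,0])-.003*x
    P=lambda d,h: heel+d*x+[0,0,h]
    best=None; q=np.array(env.state()['qpos'])
    for s in(1,-1):
        rv=R.from_matrix(np.c_[np.cross(s*y,[0,0,-1]),s*y,[0,0,-1]]).as_rotvec()
        j=env.solve_ik(P(.04,.2),rv)
        if j is not None and (best is None or abs(j[5])<best[0]): best=(abs(j[5]),rv)
    rv=best[1]; env.close(10)
    env.movep(P(.04,.2),rv); env.line_to(P(.04,z),velocity=.15)
    for d in np.arange(.02,end-1e-9,-.0058):
        env.line_to(P(d,z),velocity=.05); st=env.state(); print(round(d,4),np.round(st['ft_force'],1))
    env.hold(.5); env.line_to(P(end,.2)); print(env.state()['clock'])
def snap(f):
    cv2.imwrite(f,np.hstack([cv2.resize(env.snapshot(n)[:,:,::-1],(400,300),interpolation=cv2.INTER_AREA) for n in("top","scene")]))
E
python3 - <<'E'
from h import *
tip((.4888,-.332),28.4); snap("pics/r1.png")
E
```

```text
0.02 [-0.8 -0.6 -0.6]
0.0142 [ 1.4  0.3 -0.7]
0.0084 [ 0.4 -0.1  0.3]
0.0026 [ 1.  -0.3  0.2]
-0.0032 [-2.6 -1.3  0.2]
-0.009 [-3.2 -1.2  2.3]
-0.0148 [ 0.2 -0.1 -0.9]
-0.0206 [-0.1 -0.4  0.2]
-0.0264 [ 0.1  0.9 -0.1]
-0.0322 [ 0.7 -0.5 -0.1]
-0.038 [-0.6  0.4 -0.2]
9.1667
```

View pics/r1.png

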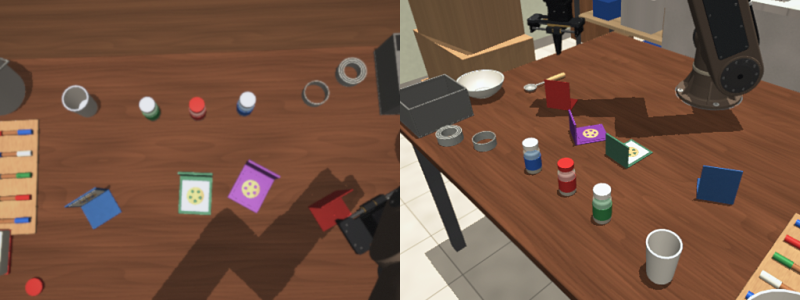

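The red sign now stands upright at about (330,208) in the left panel. The other things look unchanged, so green is next.

```bash
python3 - <<'E'
from h import *
tip((.5643,.0291),176.4)
q=env.state()['qpos'].copy(); p=np.array(env.state()['eef_pos']); 
env.line_to(p+[0,0,.1]); env.move_j([-1.398,0.491,1.559,0,1.092,-0.106]); print(env.state()['clock']); snap("pics/g1.png")
E
```

```text
0.02 [-0.3  0.3  0.1]
0.0142 [-1.5  1.1  1.3]
0.0084 [-0.6 -0.6 -0.5]
0.0026 [0.6 0.  0.1]
-0.0032 [ 2.  -0.8  0.8]
-0.009 [-0.1 -0.3 -1. ]
-0.0148 [-0.1  0.7 -0.4]
-0.0206 [-0.8  0.4 -0. ]
-0.0264 [-0.1  0.4 -0.7]
-0.0322 [-0.3  0.5 -0.2]
-0.038 [ 0.2  0.1 -0.2]
16.7833
20.3
```

View pics/g1.png

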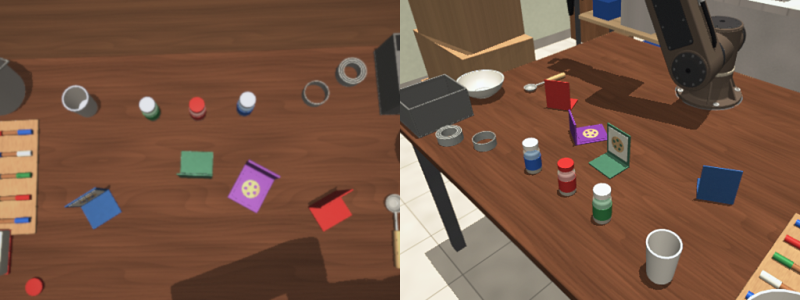

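Both signs stand upright: green at about (197,165) and red at about (330,208) in the left panel, each close to where it lay. The blue sign, the jars and the purple sign look unmoved.

```bash
python3 -c "
from station import env
print(env.hand_in())"
```

```text
the job is handed in; nothing more can be done
None
```

The red and green signs were pushed upright about where they lay, and in the last picture the blue sign and jars looked unmoved; the job is handed in (about 20 s on the robot's clock), but the hand-in call returned no verdict.

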